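# Pack tested drives into the carrying tray in dock order

### The arm

A 6-joint arm with a two-finger parallel gripper is mounted at the origin on the work surface. World frame = base frame: x ahead of the robot, y to its left, z up, the work surface at z = 0. Lengths are in m, angles in rad, forces in N, time in s.
With the tool pointing down it reaches from about 0.225 to 0.875 m from the base axis. Payload 3.4 kg.
Tool frame: the origin (TCP) lies at the very end of the fingers, on their centre line; the grasp point (between the pads) lies behind it (bot.tcp_to_grasp is the z of the grasp point in the tool frame, in m); z points along the fingers, y is the line along which they close (so a half turn about z gives the same grasp; the last joint's range is limited). The gripper opens to 85 mm and grips with 20 to 120 N. Pads are 22 mm wide; open, the fingers measure 114 mm over their backs; the gripper's body (76 mm by 85 mm) begins 54 mm behind the grasp point. The pads swing forward as they close: fully open they stand 13 mm farther back than shut.
Start: joints at [1.038, 0.276, 1.505, -0, 1.361, -0.121], TCP at [0.23, 0.527, 0.193] pointing down, gripper open.
Joint ranges: [-2.89, 2.89], [-0.75, 2.08], [0.22, 2.7], [-1.18, 4.32], [0.11, 2.71], [-2.7, 2.7]. Speed limits (rad/s): [2.57, 2.57, 3.14, 3.14, 3.14, 3.14].

### API

Orientations are given as a rotation vector (axis times angle).
In Python, from cell import sensors, cams, workorder, bot gives the robot as it stands.
- The arm moves only by the tool step_arm, never from a script. Its argument "increments" is a list of rows, each a list of 7 numbers: the gripper's target within -1 to 1 (shut at 1, half-way at 0, fully open at -1), then the shift along the tool's x, y, z normalised to -1 to 1, where 1 is 0.25 m, then the turn, a rotation vector about the tool's x, y, z normalised to -1 to 1, where 1 is 90 degrees. In form: [[hand, dx, dy, dz, rx, ry, rz], ...]. A call has exactly 5 rows; each row is the pose to reach, as a shift and turn from the pose commanded when the call began, along the tool's axes at that moment; what a row does not reach only later rows make up. A row lasts 1/12 s, in which the tool goes at most 41.7 mm and 7.16 degrees, less where a joint would pass 70% of its speed; a pose out of reach is approached as far as the arm can. A call with a number of a shift or a turn outside -1 to 1 is refused whole. A call with a gripper value outside its range is refused whole. The fingers move at their own pace and stop on an object; "squeeze" is the grip in N (left out, the last holds). Time passes only in rows, so rows that repeat a pose let the fingers close, or fill a call up. It gives the time, the measured TCP pose, the force, the opening and the grip force at its end, in the units of the state.
- sensors.get_state(): the state, without advancing time (a new reading comes with each control period).
- cams.read_camera(name): name is "scene" or "top" or "wrist"; returns a dict with "img" (420x560x3 uint8, red, green, blue), "depth" (420x560 float32, m along the optical axis (not along the pixel's ray), 0 where there is no reading), "camera_matrix" (3x3 intrinsics, pixels), "eye" and "orientation" of the camera in the world; the wrist camera has in their place "T_tool_cam" (4x4, takes a point from camera to tool coordinates, whose origin is the TCP and whose axes are the flange's). Camera axes: x right, y down, z forward; pixel columns grow to the right and rows downward; lengths in m; the calibration is good to about 2 mm. The wrist camera is an equidistant fisheye: a pixel r from the principal point sees the ray r / f radians off the axis. A picture is of the moment at which its call begins: read the wrist's pose just before it.
- workorder.job_done(): hands the job in; it is judged then, once.
The state is a dict: "time_s": time; "joint_pos": joint angles; "dq": joint speeds; "effort": joint torques, N m; "position": TCP position; "ee_rot": TCP orientation; "wrist_force": force on the tool from outside, world axes, zero at the start; "wrist_torque": the same for the moment, N m; "gripper_width": finger opening in m; "grip_force": force on a finger pad.
Only numpy, scipy, OpenCV 4.12 (cv2) and the standard library are available. Lean on these libraries where they do the work, as an engineer would, in place of code of your own. Each camera call takes 0.05 s, during which the arm holds its last target. There are 200 camera calls.

### The job

The four drives have finished their test in the row of docks. Move them all into the four compartments of the open carrying tray, each standing upright, in the same left-to-right order (as seen from the robot) in which they stand in the docks, so that they still match the test log. Drives are delicate: lower each one gently all the way down rather than dropping it, do not knock any over, and leave the power-supply tester where it lies.

Things in the scene. Friction and masses are not known exactly. Their poses are not given: they have to be found in the camera images.
- disk_center (a point): Hard disk drive: aluminium body with a steel lid on one broad face (round boss) and a green circuit board on the other; 15 mm thick, 70 mm wide, 100 mm tall, 0.2 kg. Loose, stands in dock_a at the start. This point: its centre, 50 mm above its foot; y across the thickness (grip it so, from above, in its upper half), z up.
- finned_center (a point): Solid-state drive with a finned aluminium case, dark grooves running up both broad faces and across the top edge; 15 mm thick, 70 mm wide, 100 mm tall, 0.17 kg. Loose, stands in dock_b at the start. This point: its centre, 50 mm above its foot; y across the thickness (grip it so, from above, in its upper half), z up.
- plain_center (a point): Solid-state drive with a smooth black case; 13 mm thick, 70 mm wide, 100 mm tall, 0.13 kg. Loose, stands in dock_c at the start. This point: its centre, 50 mm above its foot; y across the thickness (grip it so, from above, in its upper half), z up.
- bumper_center (a point): Rugged steel-cased drive with black rubber corner bumpers; 15 mm thick, 70 mm wide, 100 mm tall, 0.19 kg. Loose, stands in dock_d at the start. This point: its centre, 50 mm above its foot; y across the thickness (grip it so, from above, in its upper half), z up.
- dock_a: Grey single-bay drive dock, fixed, 112 (x) x 62 (y) x 48 mm tall, one of four alike in a row along their y (+y = left seen from the robot), 74 mm apart, in changing order. Holds 'disk' at the start. Origin: centre of underside, 3 mm above the bench; z up. Slot in the middle of the top: 75 (x) x 19 (y) mm, floor 25 mm above the origin. Only its weight holds the drive: lift it straight up.
- dock_b: Grey single-bay drive dock, fixed, 112 (x) x 62 (y) x 48 mm tall, one of four alike in a row along their y (+y = left seen from the robot), 74 mm apart, in changing order. Holds 'finned' at the start. Origin: centre of underside, 3 mm above the bench; z up. Slot in the middle of the top: 75 (x) x 19 (y) mm, floor 25 mm above the origin. Only its weight holds the drive: lift it straight up.
- dock_c: Grey single-bay drive dock, fixed, 112 (x) x 62 (y) x 48 mm tall, one of four alike in a row along their y (+y = left seen from the robot), 74 mm apart, in changing order. Holds 'plain' at the start. Origin: centre of underside, 3 mm above the bench; z up. Slot in the middle of the top: 75 (x) x 19 (y) mm, floor 25 mm above the origin. Only its weight holds the drive: lift it straight up.
- dock_d: Grey single-bay drive dock, fixed, 112 (x) x 62 (y) x 48 mm tall, one of four alike in a row along their y (+y = left seen from the robot), 74 mm apart, in changing order. Holds 'bumper' at the start. Origin: centre of underside, 3 mm above the bench; z up. Slot in the middle of the top: 75 (x) x 19 (y) mm, floor 25 mm above the origin. Only its weight holds the drive: lift it straight up.
- tray: Open grey tray with grey foam, fixed, 130 (x) x 260 (y) mm, rim 46 mm high, handle on its -x side. Origin: centre of underside; +y = left seen from the robot, z up. Four compartments at y = 84, 28, -28, -84 mm, each 86 (x) x 30 (y) mm, floor at 12 mm, foam top at 42 mm; a drive standing there has its centre at 62 mm. Neighbouring drives leave 41 mm free: open the fingers only part way.
- tester_center (a point): Hand-held power-supply tester, black, with a small green display, 62 x 125 x 20 mm, 0.18 kg, lying loose on the bench beyond the docks and the tray; not to be moved. This point is its centre.

How it is judged:
By the outcome, as a careful person would: the job done as asked, in the order asked, and still so for the second after the job is handed in, with the robot touching nothing.
It also fails if it takes over 104 s, if anything falls off the work surface, if the arm or the gripper's body presses on something with over 40 N, if the wrist force passes 120 N, or if a joint passes its speed limit or range.

## Working session

There is one attempt and no reset: what is moved stays moved. The work goes in short steps, Python scripts to look and compute and a tool call to move; the robot and the scene stay as the last step left them, time stands still between calls to the robot, and variables do not carry over. Pictures are saved under pics/ and viewed, at most 14 in all, crops included, and the job is handed in when it is done.

Besides the shell and the picture viewer there is one more tool, called after ">>>" by a JSON object that holds its "op" and its "data". step_arm: Moves the arm, as the interface text tells. Its arguments: {"type":"object","properties":{"increments":{"type":"array"},"squeeze":{"type":"number"}},"required":["increments"]}

```bash
ls; mkdir -p pics; cat > h.py <<'E'
import numpy as np,cv2
from cell import sensors,cams,workorder,bot
from scipy.spatial.transform import Rotation as R
def save(n,c): cv2.imwrite(f'pics/{n}.png',c['img'][:,:,::-1])
def pose(c):
    o=np.array(c['orientation'],float)
    Rm=o if o.shape==(3,3) else R.from_rotvec(o).as_matrix()
    return Rm,np.array(c['eye'])
def cloud(c):
    K=c['camera_matrix'];d=c['depth'];v,u=np.mgrid[:d.shape[0],:d.shape[1]]
    P=np.stack([(u-K[0,2])/K[0,0]*d,(v-K[1,2])/K[1,1]*d,d],-1)
    Rm,e=pose(c);W=P@Rm.T+e;W[d==0]=np.nan;return W
E
python3 - <<'E'
from h import *
s=sensors.get_state();print(s)
print(bot.tcp_to_grasp)
for n in ['scene','top']:
    c=cams.read_camera(n);save(n,c);np.save(n+'.npy',cloud(c));print(n,c['eye'],c['orientation'],c['camera_matrix'])
E
```

```text
pics
{'time_s': 0.0, 'joint_pos': array([ 1.03802355e+00,  2.76593379e-01,  1.50614716e+00,  1.74406502e-05,
        1.36070501e+00, -1.21007929e-01]), 'dq': array([-0.00089634,  0.00137724, -0.0003366 , -0.00032907, -0.00060073,
       -0.00051754]), 'effort': array([-4.04038537e-04, -4.16769755e+01, -2.45803607e+01, -1.41987284e-04,
        1.07012299e-02,  2.08104586e-05]), 'position': array([0.22982219, 0.52641005, 0.19163512]), 'ee_rot': array([-6.42119458e-01, -3.07464471e+00,  2.74725501e-03]), 'wrist_force': array([ 0.17411542, -0.23545415, -0.08913675]), 'wrist_torque': array([-0.00896089, -0.00813404, -0.01168984]), 'grip_force': 0.0, 'gripper_width': 0.08526389970689205}
-0.0187
scene [1.00719814 0.1328917  0.68054428] [-1.60947422 -2.21627652  0.64511929] [[385.49466092   0.         269.42298298]
 [  0.         385.49466092 204.49551958]
 [  0.           0.           1.        ]]
top [ 0.41596066 -0.00490683  1.39004387] [-2.10632321  2.16272811 -0.19019126] [[531.45654049   0.         278.57249347]
 [  0.         531.45654049 206.34407131]
 [  0.           0.           1.        ]]
```

View pics/scene.png

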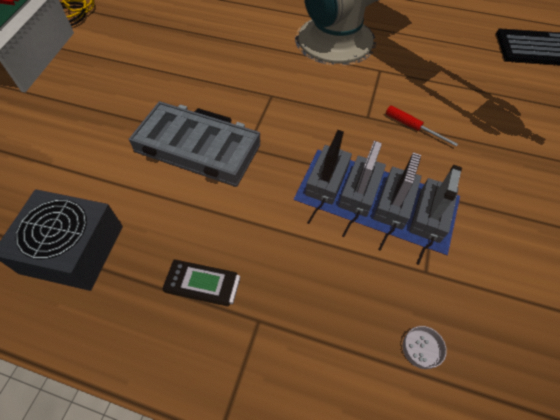

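View pics/top.png

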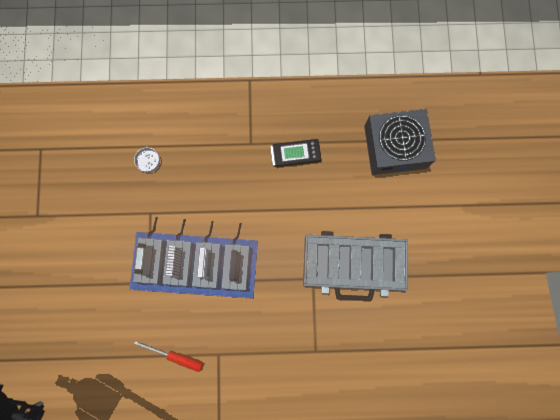

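```bash
python3 - <<'E'
from h import *
W=np.load('top.npy')
print('bench z',np.nanmedian(W[...,2]))
for zlo,zhi in [(.115,.14),(.044,.056),(.036,.056)]:
    m=((W[...,2]>zlo)&(W[...,2]<zhi)).astype(np.uint8)
    n,l,st,_=cv2.connectedComponentsWithStats(m)
    print(zlo)
    for i in range(1,n):
        if st[i,4]<80: continue
        p=W[l==i]; r=cv2.minAreaRect((p[:,:2]*1000).astype(np.float32))
        print(st[i],np.round(np.median(p,0),4),np.round(p.mean(0),4),np.round(r[0],1),np.round(r[1],1),round(r[2],1))
E
```

```text
bench z -0.0006552048578043479
0.115
[134 243  11  31 224] [0.5179 0.318  0.125 ] [0.5181 0.318  0.1248] [519.  318.5] [17.7 71.6] 83.8
[166 246  10  30 214] [0.5104 0.2441 0.125 ] [0.5112 0.2441 0.1248] [511.5 244.6] [17.  69.3] 85.7
[197 248  10  30 209] [0.5057 0.1695 0.1244] [0.5051 0.1701 0.1243] [505.3 170.9] [16.7 69.7] 83.9
[229 250   8  30 174] [0.4966 0.0962 0.1243] [0.4976 0.0967 0.1243] [498.4  96.9] [13.4 70.2] 84.3
0.044
[314 231  60  13 137] [ 0.5645 -0.1755  0.0464] [ 0.565  -0.1765  0.0467] [ 565.8 -179.6] [149.9  23.6] 84.2
[133 238  30  46 606] [0.5129 0.3048 0.0485] [0.5161 0.3091 0.0485] [519.2 317.8] [ 62.7 111.9] 84.2
[162 240  30  46 656] [0.5081 0.233  0.0482] [0.5104 0.2392 0.0484] [512.  244.4] [ 62.4 112.3] 84.0
[192 242  28  46 719] [0.5006 0.1619 0.048 ] [0.5025 0.1682 0.0483] [504.7 170.8] [ 62.6 111.8] 84.6
[222 244  27  46 748] [0.4951 0.0926 0.0483] [0.496  0.0966 0.0484] [497.4  97. ] [ 61.9 111.8] 84.6
[348 275  33  15 102] [ 0.4392 -0.2197  0.0456] [ 0.4424 -0.2225  0.046 ] [ 439.2 -224.1] [76.  32.9] 65.5
0.036
[366 120  22  52 107] [ 0.7848 -0.2626  0.0462] [ 0.7908 -0.2654  0.0458] [ 799.3 -262.9] [141.6  33.1] 18.8
[ 304  231  104   65 3844] [ 0.5    -0.2075  0.0423] [ 0.5008 -0.2081  0.0424] [ 498.8 -207.8] [261.1 156.7] 85.9
[133 238  30  46 713] [0.514  0.305  0.0479] [0.5164 0.3085 0.0474] [518.5 317.4] [ 63.  114.5] 83.8
[162 240  30  46 762] [0.5077 0.233  0.0476] [0.5098 0.2389 0.0475] [511.3 244.3] [ 62.8 114. ] 84.3
[192 242  29  46 800] [0.501  0.1617 0.0478] [0.5027 0.1677 0.0477] [504.1 170.8] [ 62.7 113.8] 84.5
[221 244  29  46 839] [0.4944 0.0917 0.0479] [0.4958 0.0961 0.0478] [497.1  97.1] [ 62.2 113.5] 84.3
[553 272   7  30  94] [ 0.4326 -0.7099  0.0435] [ 0.4314 -0.7096  0.0444] [ 427.1 -710.7] [72.5  7.6] 6.4
```

The scene shows the tray on the robot's right (top view px 304–408, 235–300). The dock row is on its left, with drives at columns 140, 171, 202 and 233. From the left they are bumper, finned, disk and plain. Next I measure the tray openings.

```bash
cat >> h.py <<'E'
def rayplane(c_or,uv,z):
    K,Rm,e=c_or;d=np.c_[(uv[:,0]-K[0,2])/K[0,0],(uv[:,1]-K[1,2])/K[1,1],np.ones(len(uv))]@Rm.T
    return e+d*((z-e[2])/d[:,2])[:,None]
E
python3 - <<'E'
from h import *
c=cams.read_camera('top');W=cloud(c);Rm,e=pose(c);C=(c['camera_matrix'],Rm,e)
m=np.zeros(W.shape[:2],np.uint8);z=W[...,2];m[(z<.037)]=1
box=np.zeros_like(m);box[235:292,306:406]=1;m&=box
n,l,st,_=cv2.connectedComponentsWithStats(m,connectivity=4)
for i in range(1,n):
    if st[i,4]<50: continue
    v,u=np.nonzero(l==i);P=rayplane(C,np.c_[u,v].astype(float),.042)
    r=cv2.minAreaRect((P[:,:2]*1000).astype(np.float32));print(st[i],P.mean(0).round(4),np.round(r[0],1),np.round(r[1],1),round(r[2],1))
E
```

```text
[333 235  47   3  92] [ 0.5679 -0.2243  0.042 ] [ 567.3 -212.1] [117.5   5.1] 88.5
[391 235  15   4  57] [ 0.5632 -0.3201  0.042 ] [ 563.2 -319.2] [35.9  7.7] 88.5
[316 243  13  36 404] [ 0.5074 -0.1233  0.042 ] [ 507.5 -122.7] [30.5 88.6] 87.6
[338 245  14  35 396] [ 0.5035 -0.179   0.042 ] [ 502.2 -180. ] [31.8 86.5] 85.4
[361 246  13  35 400] [ 0.4994 -0.2349  0.042 ] [ 498.5 -236.3] [30.4 85.7] 86.9
[381 247  15  35 407] [ 0.4948 -0.2902  0.042 ] [ 494.3 -290. ] [34.8 85.7] 88.6
[306 286  17   6  84] [ 0.4372 -0.0975  0.042 ] [437.9 -99.8] [40.2 12.4] 88.5
[325 287  56   5 178] [ 0.4324 -0.1909  0.042 ] [ 434.1 -196.3] [138.    9.9] 88.5
```

>>> {"op": "step_arm", "data": {"increments": [[0, -0.668, -0.459, 0, 0, 0, -0.2], [0, -0.668, -0.459, 0, 0, 0, -0.2], [0, -0.668, -0.459, 0, 0, 0, -0.2], [0, -0.668, -0.459, 0, 0, 0, -0.2], [0, -0.668, -0.459, 0, 0, 0, -0.2]], "squeeze": 40}}

```text
time_s: 0.57
position: [0.3376, 0.3532, 0.1923]
ee_rot: [-0.152, -3.138, 0.001]
wrist_force: [0.4, 0.6, 0.2]
gripper_width: 0.0425
grip_force: 0.0
```

>>> {"op": "step_arm", "data": {"increments": [[0, -0.371, -0.483, 0, 0, 0, 0], [0, -0.371, -0.483, 0, 0, 0, 0], [0, -0.371, -0.483, 0, 0, 0, 0], [0, -0.371, -0.483, 0, 0, 0, 0], [0, -0.371, -0.483, 0, 0, 0, 0]]}}

```text
time_s: 0.98
position: [0.4205, 0.2214, 0.1924]
ee_rot: [0.162, 3.136, -0.004]
wrist_force: [-0.3, -0.1, -0.5]
gripper_width: 0.0429
grip_force: 0.0
```

>>> {"op": "step_arm", "data": {"increments": [[0, -0.371, -0.483, 0, 0, 0, 0], [0, -0.371, -0.483, 0, 0, 0, 0], [0, -0.371, -0.483, 0, 0, 0, 0], [0, -0.371, -0.483, 0, 0, 0, 0], [0, -0.371, -0.483, 0, 0, 0, 0]]}}

```text
time_s: 1.4
position: [0.5013, 0.0926, 0.1921]
ee_rot: [0.16, 3.136, -0.004]
wrist_force: [-0.5, 0.4, -0.5]
gripper_width: 0.0427
grip_force: 0.0
```

```bash
python3 - <<'E'
from h import *
s=sensors.get_state();print(s['time_s'],s['position'],s['ee_rot'])
c=cams.read_camera('wrist');save('w1',c);print(c['T_tool_cam'].round(4),c['camera_matrix'])
E
```

```text
1.4 [0.50134352 0.09264898 0.19210457] [ 0.16003356  3.13563814 -0.00367407]
[[-4.000e-04 -9.462e-01 -3.235e-01  8.300e-02]
 [ 1.000e+00 -4.000e-04 -3.000e-04 -3.000e-04]
 [ 2.000e-04 -3.235e-01  9.462e-01 -1.819e-01]
 [ 0.000e+00  0.000e+00  0.000e+00  1.000e+00]] [[325.1922621    0.         277.8726497 ]
 [  0.         325.1922621  210.78554325]
 [  0.           0.           1.        ]]
```

View pics/w1.png

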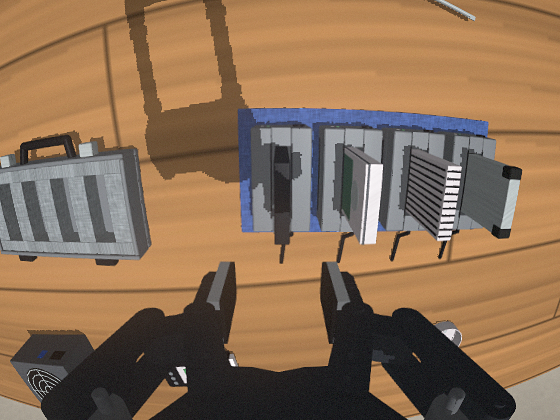

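The wrist view shows the plain drive upright at columns 273–291, rows 145–242, between the finger tips (columns 233 and 330). I'll measure the drive tops in it.

```bash
cat >> h.py <<'E'
def wcloud():
    s=sensors.get_state();c=cams.read_camera('wrist');K=c['camera_matrix'];d=c['depth']
    v,u=np.mgrid[:d.shape[0],:d.shape[1]];x=(u-K[0,2]);y=(v-K[1,2]);r=np.hypot(x,y)+1e-9;t=r/K[0,0]
    P=np.stack([x/r*np.tan(t)*d,y/r*np.tan(t)*d,d],-1);T=c['T_tool_cam'];P=P@T[:3,:3].T+T[:3,3]
    W=P@R.from_rotvec(s['ee_rot']).as_matrix().T+s['position'];W[d==0]=np.nan
    return s,c,W
def tops(W,lo,hi):
    z=W[...,2];m=((z>lo)&(z<hi)).astype(np.uint8);n,l,st,_=cv2.connectedComponentsWithStats(m)
    for i in range(1,n):
        if st[i,4]<150: continue
        p=W[l==i];r=cv2.minAreaRect((p[:,:2]*1000).astype(np.float32))
        print(st[i],np.median(p,0).round(4),np.round(r[0],1),np.round(r[1],1),round(r[2],1))
E
python3 - <<'E'
from h import *
s,c,W=wcloud();print(s['position']);tops(W,.122,.132)
E
```

```text
[0.49939899 0.09498065 0.19201257]
[ 270  165   17   82 1321] [0.4966 0.0953 0.1254] [498.6  95. ] [12.7 69.5] 84.6
[ 356  166   24   81 1403] [0.503  0.1686 0.1255] [506.4 169.2] [16.3 70. ] 84.9
[ 432  167   27   76 1179] [0.5108 0.2423 0.1254] [512.4 242.8] [16.9 70.2] 84.5
[493 169  27  72 921] [0.5169 0.3152 0.1254] [519.1 316.5] [18.3 71.8] 84.0
```

>>> {"op": "step_arm", "data": {"increments": [[0, 0, -0.004, 0.1, 0, 0, 0], [0, 0, -0.004, 0.2, 0, 0, 0], [0, 0, -0.004, 0.3, 0, 0, 0], [0, 0, -0.004, 0.38, 0, 0, 0], [0, 0, -0.004, 0.428, 0, 0, 0]]}}

```text
time_s: 1.92
position: [0.4953, 0.0973, 0.0832]
ee_rot: [-0.15, -3.133, -0.001]
wrist_force: [-0.2, 0.9, 0.8]
gripper_width: 0.0425
grip_force: 0.0
```

>>> {"op": "step_arm", "data": {"increments": [[0, 0, 0, 0, 0, 0, 0], [0.3, 0, 0, 0, 0, 0, 0], [0.5, 0, 0, 0, 0, 0, 0], [0.8, 0, 0, 0, 0, 0, 0], [1, 0, 0, 0, 0, 0, 0]]}}

```text
time_s: 2.33
position: [0.499, 0.0959, 0.0867]
ee_rot: [0.153, 3.136, 0.001]
wrist_force: [0.1, -0.4, 1.4]
gripper_width: 0.0001
grip_force: 0.0
```

>>> {"op": "step_arm", "data": {"increments": [[1, 0, 0, 0, 0, 0, 0], [1, 0, 0, 0, 0, 0, 0], [1, 0, 0, 0, 0, 0, 0], [1, 0, 0, 0, 0, 0, 0], [1, 0, 0, 0, 0, 0, 0]]}}

```text
time_s: 2.75
position: [0.4987, 0.0955, 0.0862]
ee_rot: [0.154, 3.137, 0.001]
wrist_force: [-1.5, 0.5, 5.4]
gripper_width: -0.0
grip_force: 2.8
```

The fingers shut with nothing between them, so I look before moving anything.

```bash
python3 - <<'E'
from h import *
s,c,W=wcloud();print(s['position'],s['gripper_width'],s['grip_force'],s['wrist_force']);save('w2',c);tops(W,.10,.135)
c=cams.read_camera('scene');cv2.imwrite('pics/s2.png',cv2.resize(c['img'][100:280,260:500,::-1],None,fx=3,fy=3))
E
```

```text
[0.49873115 0.09553404 0.0862414 ] -2.8241098565046823e-05 2.8267760022487742 [-1.46659853  0.5000086   5.40108002]
[ 264  194   28   73 1913] [0.4742 0.0976 0.1254] [476.8  97.3] [13.2 26.9] 84.1
[ 382  196   57  129 4973] [0.4993 0.1649 0.1248] [506.3 168.2] [17. 71.] 84.5
[ 477  196   63  114 4238] [0.5075 0.2378 0.1207] [512.7 243. ] [18.5 70.8] 84.5
[545 235  15  60 461] [0.5413 0.3075 0.1061] [534.2 308.3] [ 4.6 40.7] 82.4
```

View pics/s2.png

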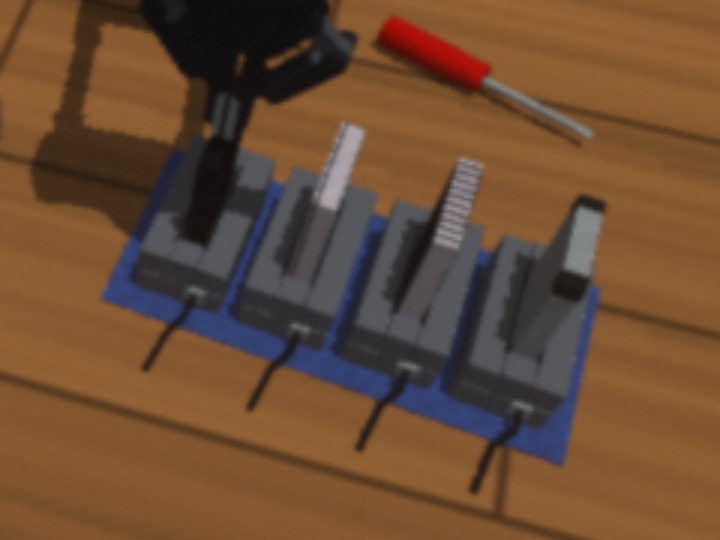

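View pics/w2.png

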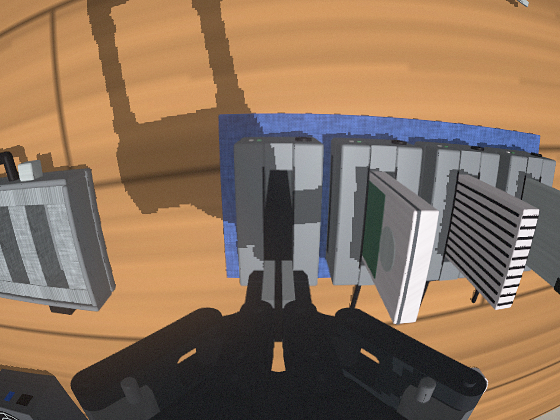

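Both views show the drive upright with a finger on each side (scene crop near 215,150; wrist finger tips at columns 245–318, row 290). That conflicts with the zero width reading. I'll let the grip settle and read again.

>>> {"op": "step_arm", "data": {"increments": [[1, 0, 0, 0, 0, 0, 0], [1, 0, 0, 0, 0, 0, 0], [1, 0, 0, 0, 0, 0, 0], [1, 0, 0, 0, 0, 0, 0], [1, 0, 0, 0, 0, 0, 0]], "squeeze": 40}}

```text
time_s: 3.27
position: [0.4988, 0.0956, 0.0863]
ee_rot: [0.154, 3.137, 0.001]
wrist_force: [-0.2, 0.4, 5.7]
gripper_width: -0.0002
grip_force: 2.8
```

```bash
python3 - <<'E'
from h import *
s,c,W=wcloud();print(s)
cv2.imwrite('pics/w3.png',cv2.resize(c['img'][230:330,220:340,::-1],None,fx=5,fy=5))
P=W[255:275,255:300];print(P[::6,::4].round(3).tolist())
E
```

```text
{'time_s': 3.2667, 'joint_pos': array([ 5.20359268e-02,  2.60979505e-01,  1.81196258e+00,  2.30171727e-04,
        1.06735211e+00, -1.42101676e+00]), 'dq': array([-0.00018073, -0.00085135, -0.00141615,  0.0015028 , -0.00113318,
       -0.0009217 ]), 'effort': array([-1.91861093e-01, -3.42821288e+01, -1.95211422e+01, -8.76035448e-02,
       -2.93239849e-01,  1.64530975e-03]), 'position': array([0.49875347, 0.09555203, 0.08625494]), 'ee_rot': array([1.53586058e-01, 3.13656305e+00, 5.20448263e-04]), 'wrist_force': array([-0.17238783,  0.40428688,  5.66382723]), 'wrist_torque': array([-0.01873653,  0.18350785, -0.01864416]), 'grip_force': 2.8368948444617104, 'gripper_width': -0.00019739101571803708}
[[[0.525, 0.075, 0.047], [0.525, 0.078, 0.049], [0.525, 0.081, 0.048], [0.487, 0.091, 0.125], [0.488, 0.093, 0.124], [0.487, 0.095, 0.125], [0.488, 0.097, 0.125], [0.488, 0.099, 0.125], [0.488, 0.101, 0.125], [0.489, 0.103, 0.124], [0.527, 0.105, 0.049], [0.528, 0.108, 0.048]], [[0.53, 0.075, 0.048], [0.53, 0.078, 0.048], [0.53, 0.081, 0.048], [0.488, 0.091, 0.13], [0.488, 0.093, 0.131], [0.488, 0.095, 0.13], [0.488, 0.097, 0.13], [0.488, 0.099, 0.131], [0.489, 0.101, 0.13], [0.489, 0.102, 0.13], [0.533, 0.105, 0.048], [0.533, 0.108, 0.048]], [[0.534, 0.074, 0.049], [0.535, 0.077, 0.048], [0.535, 0.08, 0.049], [0.488, 0.091, 0.137], [0.488, 0.093, 0.136], [0.488, 0.095, 0.136], [0.488, 0.097, 0.137], [0.488, 0.099, 0.137], [0.489, 0.1, 0.135], [0.489, 0.102, 0.136], [0.538, 0.105, 0.047], [0.538, 0.108, 0.048]], [[0.491, 0.085, 0.136], [0.491, 0.087, 0.136], [0.492, 0.089, 0.134], [0.488, 0.091, 0.142], [0.488, 0.093, 0.141], [0.488, 0.095, 0.141], [0.488, 0.097, 0.142], [0.489, 0.099, 0.141], [0.488, 0.1, 0.143], [0.488, 0.102, 0.143], [0.493, 0.104, 0.135], [0.492, 0.106, 0.136]]]
```

View pics/w3.png

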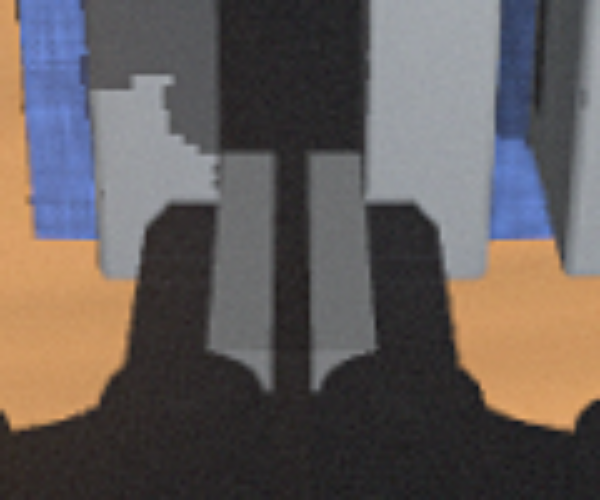

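The crop shows the pad edges (crop columns 220–360) inside the drive's thickness and above its top edge at row 150. The drive is not held between the pads. I'll open the fingers and see where the tips really are relative to the drive.

>>> {"op": "step_arm", "data": {"increments": [[0, 0, 0, 0, 0, 0, 0], [0, 0, 0, 0, 0, 0, 0], [0, 0, 0, 0, 0, 0, 0], [0, 0, 0, 0, 0, 0, 0], [0, 0, 0, 0, 0, 0, 0]]}}

```text
time_s: 3.73
position: [0.4978, 0.0955, 0.0851]
ee_rot: [-0.153, -3.137, 0.0]
wrist_force: [0.3, 0.8, 0.3]
gripper_width: 0.042
grip_force: 0.0
```

```bash
python3 - <<'E'
from h import *
s,c,W=wcloud();print(s['position'],s['gripper_width'],s['grip_force'],s['wrist_force']);tops(W,.115,.135)
cv2.imwrite('pics/w4.png',cv2.resize(c['img'][180:420,180:400,::-1],None,fx=2.5,fy=2.5))
q=W.reshape(-1,3);d=np.hypot(q[:,0]-s['position'][0],q[:,1]-s['position'][1])
for lo in np.arange(.05,.20,.01):
    k=(d<.045)&(q[:,2]>lo)&(q[:,2]<lo+.01);
    p=q[k]
    if len(p): print(round(lo,3),len(p),p.min(0).round(3),p.max(0).round(3))
E
```

```text
[0.49778949 0.095488   0.08506621] 0.042013204404123955 0.0 [0.33565239 0.78486026 0.27526277]
[ 273  204   29  127 3303] [0.4919 0.1001 0.1256] [498.9  99.6] [13.5 70.6] 84.7
[ 489  205   52  107 2762] [0.508  0.2391 0.125 ] [512.4 242.6] [18.  70.6] 83.7
[ 389  206   51  111 3263] [0.4963 0.1673 0.1252] [505.5 168.8] [16.3 69.1] 84.0
[219 261  18  44 169] [0.4879 0.0735 0.1319] [495.4  70.9] [ 6.7 22.9] 85.6
[320 261  18  44 165] [0.4929 0.1173 0.132 ] [500.4 119. ] [ 6.4 23.4] 80.7
0.05 151 [0.455 0.068 0.05 ] [0.539 0.124 0.06 ]
0.06 108 [0.463 0.09  0.06 ] [0.494 0.107 0.07 ]
0.07 99 [0.463 0.088 0.07 ] [0.528 0.107 0.08 ]
0.08 153 [0.463 0.088 0.08 ] [0.521 0.108 0.09 ]
0.09 151 [0.463 0.092 0.09 ] [0.486 0.108 0.1  ]
0.1 196 [0.463 0.089 0.1  ] [0.529 0.108 0.11 ]
0.11 283 [0.463 0.09  0.11 ] [0.521 0.109 0.12 ]
0.12 3310 [0.463 0.068 0.12 ] [0.534 0.124 0.13 ]
0.13 669 [0.484 0.061 0.13 ] [0.512 0.131 0.14 ]
0.14 910 [0.484 0.061 0.14 ] [0.512 0.131 0.15 ]
0.15 1063 [0.484 0.061 0.15 ] [0.511 0.131 0.16 ]
0.16 1286 [0.482 0.053 0.16 ] [0.513 0.139 0.17 ]
0.17 2368 [0.481 0.052 0.17 ] [0.515 0.14  0.18 ]
0.18 2577 [0.479 0.05  0.18 ] [0.515 0.14  0.19 ]
0.19 2208 [0.477 0.068 0.19 ] [0.51 0.14 0.2 ]
0.2 4380 [0.478 0.069 0.2  ] [0.492 0.124 0.21 ]
```

View pics/w4.png

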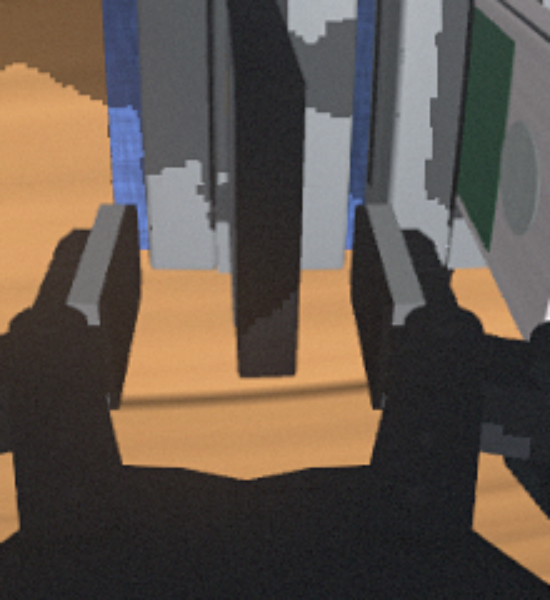

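The open pads sit at crop (105,205) and (370,205), with the tips about z = 0.127. The reported TCP is 0.085, so the real fingers end about 40 mm short of it. The drive stands between them, leaning about 4 mm. I go 35 mm lower and grip again.

>>> {"op": "step_arm", "data": {"increments": [[0, 0, 0.008, 0.03, 0, 0, 0], [0, 0, 0.008, 0.06, 0, 0, 0], [0, 0, 0.008, 0.09, 0, 0, 0], [0, 0, 0.008, 0.12, 0, 0, 0], [0, 0, 0.008, 0.14, 0, 0, 0]]}}

```text
time_s: 4.2
position: [0.4976, 0.0975, 0.049]
ee_rot: [-0.153, -3.136, 0.0]
wrist_force: [-0.1, -0.6, -0.4]
gripper_width: 0.0423
grip_force: 0.0
```

>>> {"op": "step_arm", "data": {"increments": [[0, 0, 0, 0, 0, 0, 0], [0.3, 0, 0, 0, 0, 0, 0], [0.5, 0, 0, 0, 0, 0, 0], [0.7, 0, 0, 0, 0, 0, 0], [1, 0, 0, 0, 0, 0, 0]]}}

```text
time_s: 4.62
position: [0.4989, 0.0975, 0.0509]
ee_rot: [0.153, 3.137, 0.0]
wrist_force: [0.8, -0.6, 0.2]
gripper_width: 0.0124
grip_force: 39.8
```

>>> {"op": "step_arm", "data": {"increments": [[1, 0, 0, 0, 0, 0, 0], [1, 0, 0, 0, 0, 0, 0], [1, 0, 0, 0, 0, 0, 0], [1, 0, 0, 0, 0, 0, 0], [1, 0, 0, 0, 0, 0, 0]]}}

```text
time_s: 5.03
position: [0.4989, 0.0975, 0.0509]
ee_rot: [0.153, 3.137, 0.0]
wrist_force: [0.5, -0.8, 3.6]
gripper_width: 0.0122
grip_force: 40.0
```

>>> {"op": "step_arm", "data": {"increments": [[1, 0, 0, -0.03, 0, 0, 0], [1, 0, 0, -0.08, 0, 0, 0], [1, 0, 0, -0.14, 0, 0, 0], [1, 0, 0, -0.22, 0, 0, 0], [1, 0, 0, -0.3, 0, 0, 0]]}}

```text
time_s: 5.45
position: [0.4974, 0.0976, 0.1259]
ee_rot: [-0.153, -3.135, -0.0]
wrist_force: [-0.2, -0.1, -1.6]
gripper_width: 0.0125
grip_force: 39.6
```

```bash
python3 - <<'E'
from h import *
s,c,W=wcloud();print(s['position'],s['gripper_width'],s['grip_force'],s['wrist_force']);tops(W,.115,.135);tops(W,.185,.215)
c=cams.read_camera('top');W=cloud(c);print('top');tops(W,.19,.21)
E
```

```text
[0.49737877 0.09760768 0.1258827 ] 0.012494958362836081 39.61204290390015 [-0.21818535 -0.14562565 -1.6304128 ]
[266 183  24  11 201] [0.4626 0.1002 0.1252] [462.9 100.4] [13.   1.5] 84.6
[ 370  187   38  104 2641] [0.5017 0.1674 0.1253] [506.3 168.9] [16.1 70.9] 84.0
[ 459  189   42   94 2168] [0.5089 0.2397 0.1251] [512.6 242.9] [17.4 70.6] 84.7
[ 526  189   34   86 1571] [0.5176 0.312  0.1248] [518.9 315.8] [19.1 72.2] 86.2
[ 173  224  211  148 8185] [0.4878 0.0982 0.2007] [491.2  93.7] [61.2 60.9] 46.9
top
```

>>> {"op": "step_arm", "data": {"increments": [[1, -0.014, -0.15, 0, 0, 0, 0], [1, -0.028, -0.31, 0, 0, 0, 0], [1, -0.042, -0.465, 0, 0, 0, 0], [1, -0.055, -0.62, 0, 0, 0, 0], [1, -0.069, -0.772, 0, 0, 0, 0]]}}

```text
time_s: 5.97
position: [0.4955, -0.0974, 0.1245]
ee_rot: [-0.153, -3.136, -0.001]
wrist_force: [1.6, -0.1, -0.9]
gripper_width: 0.0127
grip_force: 39.7
```

>>> {"op": "step_arm", "data": {"increments": [[1, -0.014, -0.15, 0, 0, 0, 0], [1, -0.028, -0.31, 0, 0, 0, 0], [1, -0.042, -0.465, 0, 0, 0, 0], [1, -0.055, -0.65, 0, 0, 0, 0], [1, -0.069, -0.772, 0, 0, 0, 0]]}}

```text
time_s: 6.38
position: [0.4939, -0.2921, 0.1242]
ee_rot: [-0.155, -3.136, -0.001]
wrist_force: [1.6, 0.1, -1.4]
gripper_width: 0.0125
grip_force: 39.7
```

>>> {"op": "step_arm", "data": {"increments": [[1, 0, 0, 0.02, 0, 0, 0], [1, 0, 0, 0.04, 0, 0, 0], [1, 0, 0, 0.06, 0, 0, 0], [1, 0, 0, 0.08, 0, 0, 0], [1, 0, 0, 0.1, 0, 0, 0]]}}

```text
time_s: 6.8
position: [0.4948, -0.2882, 0.0995]
ee_rot: [-0.151, -3.137, -0.002]
wrist_force: [-0.0, -0.1, -0.7]
gripper_width: 0.0128
grip_force: 40.0
```

```bash
python3 - <<'E'
from h import *
s,c,W=wcloud();print(s['position'],s['gripper_width'],s['grip_force'],s['wrist_force']);save('w5',c)
c=cams.read_camera('top');W=cloud(c);tops(W,.15,.185)
E
```

```text
[ 0.49478999 -0.28821549  0.09953542] 0.012792849441924884 39.96179938316345 [-0.01884138 -0.06685903 -0.69790943]
```

View pics/w5.png

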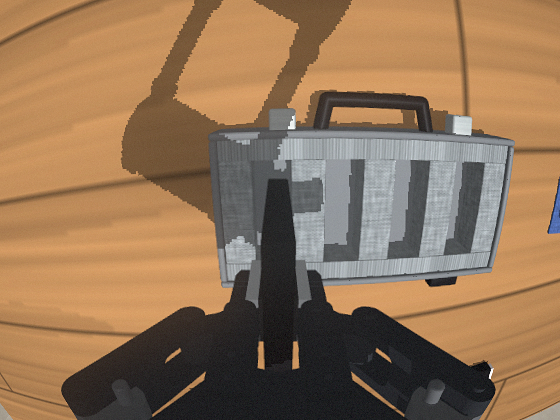

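The drive hangs upright above the fourth (rightmost) compartment; the other three openings are at columns 340, 405 and 465. I'll measure them in this wrist view.

```bash
cat >> h.py <<'E'
def wholes():
    s,c,W=wcloud();T=c['T_tool_cam'];Rw=R.from_rotvec(s['ee_rot']).as_matrix();e=Rw@T[:3,3]+s['position']
    d=W-e;P=e+d*((.042-e[2])/d[...,2])[...,None]
    z=W[...,2];ref=(.50,-.207)
    in_=(abs(P[...,0]-ref[0])<.06)&(abs(P[...,1]-ref[1])<.125)
    m=(in_&(z<.036)).astype(np.uint8);m=cv2.morphologyEx(m,cv2.MORPH_OPEN,np.ones((3,3),np.uint8))
    n,l,st,_=cv2.connectedComponentsWithStats(m,connectivity=4)
    for i in range(1,n):
        if st[i,4]<300: continue
        p=P[l==i];r=cv2.minAreaRect((p[:,:2]*1000).astype(np.float32));print(st[i],p.mean(0).round(4)[:2],np.round(r[0],1),np.round(r[1],1),round(r[2],1))
    return s
E
python3 - <<'E'
from h import *
s=wholes();print(s['position'])
E
```

```text
[ 324  159   39  100 3452] [ 0.4961 -0.2378] [ 498.2 -237.7] [28.8 82.6] 85.6
[ 252  160   39  100 1414] [ 0.4758 -0.2966] [ 493.8 -293.4] [29.  81.7] 85.0
[ 387  160   40   96 2812] [ 0.5007 -0.1829] [ 502.5 -182.8] [27.9 83.2] 85.7
[ 444  162   37   91 2078] [ 0.505 -0.128] [ 506.8 -127.8] [26.2 82.9] 85.7
[ 0.49450531 -0.2881495   0.0993143 ]
```

>>> {"op": "step_arm", "data": {"increments": [[1, 0, -0.016, 0.04, 0, 0, 0], [1, 0, -0.016, 0.09, 0, 0, 0], [1, 0, -0.016, 0.14, 0, 0, 0], [1, 0, -0.016, 0.18, 0, 0, 0], [1, 0, -0.016, 0.22, 0, 0, 0]]}}

```text
time_s: 7.37
position: [0.4948, -0.2939, 0.0446]
ee_rot: [0.153, 3.138, -0.0]
wrist_force: [-0.2, -0.3, -1.3]
gripper_width: 0.0129
grip_force: 40.0
```

>>> {"op": "step_arm", "data": {"increments": [[1, 0, 0, 0.01, 0, 0, 0], [1, 0, 0, 0.02, 0, 0, 0], [1, 0, 0, 0.028, 0, 0, 0], [1, 0, 0, 0.034, 0, 0, 0], [1, 0, 0, 0.038, 0, 0, 0]]}}

```text
time_s: 7.78
position: [0.4952, -0.2943, 0.0379]
ee_rot: [0.153, 3.137, -0.001]
wrist_force: [-3.3, 1.8, 14.3]
gripper_width: 0.0123
grip_force: 42.2
```

Foot contact at TCP z ≈ 0.038. I ease off 1.5 mm, then open.

>>> {"op": "step_arm", "data": {"increments": [[1, 0, 0, -0.003, 0, 0, 0], [1, 0, 0, -0.005, 0, 0, 0], [1, 0, 0, -0.005, 0, 0, 0], [1, 0, 0, -0.005, 0, 0, 0], [0.6, 0, 0, -0.005, 0, 0, 0]]}}

```text
time_s: 8.2
position: [0.4951, -0.2942, 0.0375]
ee_rot: [0.153, 3.137, -0.001]
wrist_force: [0.1, 0.4, -0.2]
gripper_width: 0.017
grip_force: 0.0
```

>>> {"op": "step_arm", "data": {"increments": [[0.5, 0, 0, 0, 0, 0, 0], [0.4, 0, 0, 0, 0, 0, 0], [0.3, 0, 0, 0, 0, 0, 0], [0.2, 0, 0, 0, 0, 0, 0], [0.1, 0, 0, 0, 0, 0, 0]]}}

```text
time_s: 8.62
position: [0.4947, -0.2939, 0.0371]
ee_rot: [-0.153, -3.138, -0.0]
wrist_force: [-0.7, 0.4, -0.2]
gripper_width: 0.0381
grip_force: 0.0
```

>>> {"op": "step_arm", "data": {"increments": [[0.1, 0, 0, 0, 0, 0, 0], [0.1, 0, 0, -0.05, 0, 0, 0], [0.1, 0, 0, -0.15, 0, 0, 0], [0.1, 0, 0, -0.3, 0, 0, 0], [0.1, 0, 0, -0.45, 0, 0, 0]]}}

```text
time_s: 9.03
position: [0.4939, -0.2933, 0.1499]
ee_rot: [-0.153, -3.135, -0.003]
wrist_force: [0.5, 0.1, -0.4]
gripper_width: 0.038
grip_force: 0.0
```

```bash
python3 - <<'E'
from h import *
s,c,W=wcloud();print(s['position'],s['gripper_width']);tops(W,.095,.125);save('w6',c)
E
```

```text
[ 0.4938882  -0.29327262  0.14989118] 0.03798153470888802
[ 267  171   19   96 1716] [ 0.49   -0.2947  0.1124] [ 495.3 -295.3] [13.5 70.9] 83.6
```

View pics/w6.png

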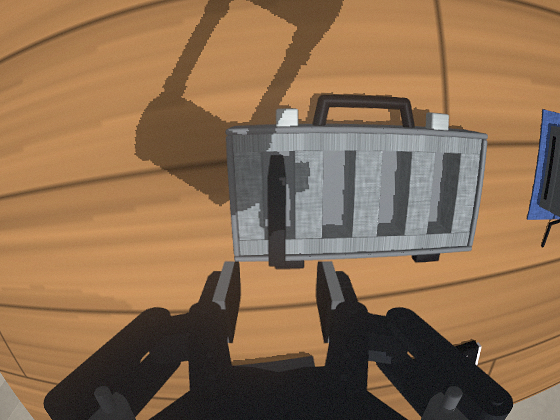

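The plain drive stands upright in the rightmost compartment (columns 267–290, rows 150–267), top at z = 0.112. Next is the disk.

>>> {"op": "step_arm", "data": {"increments": [[0, 0.012, 0.165, 0, 0, 0, 0], [0, 0.024, 0.33, 0, 0, 0, 0], [0, 0.036, 0.5, 0, 0, 0, 0], [0, 0.048, 0.66, 0, 0, 0, 0], [0, 0.061, 0.83, 0, 0, 0, 0]]}}

```text
time_s: 9.5
position: [0.4995, -0.0853, 0.1498]
ee_rot: [0.155, 3.137, 0.0]
wrist_force: [0.1, 0.2, -0.0]
gripper_width: 0.0427
grip_force: 0.0
```

>>> {"op": "step_arm", "data": {"increments": [[0, 0.012, 0.165, 0, 0, 0, 0], [0, 0.024, 0.33, 0, 0, 0, 0], [0, 0.036, 0.5, 0, 0, 0, 0], [0, 0.048, 0.66, 0, 0, 0, 0], [0, 0.061, 0.83, 0, 0, 0, 0]]}}

```text
time_s: 9.92
position: [0.5045, 0.122, 0.1499]
ee_rot: [0.153, 3.137, 0.0]
wrist_force: [1.1, -1.1, 0.7]
gripper_width: 0.0426
grip_force: 0.0
```

>>> {"op": "step_arm", "data": {"increments": [[0, 0.015, 0.1, 0, 0, 0, 0], [0, 0.015, 0.189, 0, 0, 0, 0], [0, 0.015, 0.189, 0, 0, 0, 0], [0, 0.015, 0.189, 0.05, 0, 0, 0], [0, 0.015, 0.189, 0.14, 0, 0, 0]]}}

```text
time_s: 10.33
position: [0.5081, 0.168, 0.1166]
ee_rot: [0.151, 3.132, 0.002]
wrist_force: [-0.3, 0.1, 1.7]
gripper_width: 0.0429
grip_force: 0.0
```

```bash
python3 - <<'E'
from h import *
s,c,W=wcloud();print(s['position'],s['gripper_width']);tops(W,.118,.135)
E
```

```text
[0.50805641 0.16799104 0.11663153] 0.042874205073116754
[ 267  185   28  112 2913] [0.501  0.1696 0.1255] [506.2 169.3] [16.  70.6] 84.5
[ 379  185   41  107 2743] [0.5082 0.242  0.1254] [512.4 243. ] [16.8 70.3] 84.3
[ 470  186   44   99 2129] [0.5155 0.3139 0.1253] [519.1 316.8] [18.5 72.6] 84.8
```

>>> {"op": "step_arm", "data": {"increments": [[0, 0, 0, 0.05, 0, 0, 0], [0, 0, 0, 0.11, 0, 0, 0], [0, 0, 0, 0.17, 0, 0, 0], [0, 0, 0, 0.22, 0, 0, 0], [0, 0, 0, 0.256, 0, 0, 0]]}}

```text
time_s: 10.8
position: [0.505, 0.1665, 0.0498]
ee_rot: [-0.154, -3.136, 0.001]
wrist_force: [-0.2, 0.6, 0.1]
gripper_width: 0.0425
grip_force: 0.0
```

>>> {"op": "step_arm", "data": {"increments": [[0, 0, 0, 0, 0, 0, 0], [0.3, 0, 0, 0, 0, 0, 0], [0.5, 0, 0, 0, 0, 0, 0], [0.7, 0, 0, 0, 0, 0, 0], [1, 0, 0, 0, 0, 0, 0]]}}

```text
time_s: 11.22
position: [0.5066, 0.1676, 0.0517]
ee_rot: [0.153, 3.136, 0.001]
wrist_force: [0.3, 0.3, 0.5]
gripper_width: 0.0143
grip_force: 39.4
```

>>> {"op": "step_arm", "data": {"increments": [[1, 0, 0, 0, 0, 0, 0], [1, 0, 0, 0, 0, 0, 0], [1, 0, 0, 0, 0, 0, 0], [1, 0, 0, 0, 0, 0, 0], [1, 0, 0, 0, 0, 0, 0]]}}

```text
time_s: 11.63
position: [0.5066, 0.1676, 0.0517]
ee_rot: [0.153, 3.136, 0.001]
wrist_force: [0.2, -0.4, 5.4]
gripper_width: 0.0146
grip_force: 40.2
```

>>> {"op": "step_arm", "data": {"increments": [[1, 0, 0, -0.03, 0, 0, 0], [1, 0, 0, -0.08, 0, 0, 0], [1, 0, 0, -0.14, 0, 0, 0], [1, 0, 0, -0.22, 0, 0, 0], [1, 0, 0, -0.3, 0, 0, 0]]}}

```text
time_s: 12.05
position: [0.5043, 0.1673, 0.1258]
ee_rot: [-0.153, -3.135, 0.001]
wrist_force: [0.8, -0.4, -1.5]
gripper_width: 0.0148
grip_force: 39.2
```

>>> {"op": "step_arm", "data": {"increments": [[1, -0.012, -0.15, 0, 0, 0, 0], [1, -0.024, -0.31, 0, 0, 0, 0], [1, -0.036, -0.475, 0, 0, 0, 0], [1, -0.049, -0.64, 0, 0, 0, 0], [1, -0.062, -0.808, 0, 0, 0, 0]]}}

```text
time_s: 12.47
position: [0.5003, -0.0358, 0.1256]
ee_rot: [-0.152, -3.137, -0.001]
wrist_force: [1.1, 0.3, -1.1]
gripper_width: 0.014
grip_force: 39.7
```

>>> {"op": "step_arm", "data": {"increments": [[1, -0.012, -0.165, 0, 0, 0, 0], [1, -0.024, -0.33, 0, 0, 0, 0], [1, -0.036, -0.5, 0, 0, 0, 0], [1, -0.049, -0.67, 0, 0, 0, 0], [1, -0.062, -0.808, 0, 0, 0, 0]]}}

```text
time_s: 12.88
position: [0.496, -0.2394, 0.1255]
ee_rot: [-0.155, -3.137, -0.001]
wrist_force: [0.6, -0.1, -1.3]
gripper_width: 0.0149
grip_force: 39.7
```

>>> {"op": "step_arm", "data": {"increments": [[1, 0, 0, 0, 0, 0, 0], [1, 0, 0, 0.02, 0, 0, 0], [1, 0, 0, 0.04, 0, 0, 0], [1, 0, 0, 0.06, 0, 0, 0], [1, 0, 0, 0.08, 0, 0, 0]]}}

```text
time_s: 13.3
position: [0.4967, -0.2353, 0.1048]
ee_rot: [-0.151, -3.137, -0.002]
wrist_force: [1.1, 0.3, -2.2]
gripper_width: 0.0143
grip_force: 40.0
```

```bash
python3 - <<'E'
from h import *
s=wholes();print(s['position'],s['wrist_force'])
s,c,W=wcloud();tops(W,.1,.118)
E
```

```text
[ 326  160   39   98 3250] [ 0.5005 -0.1821] [ 502.4 -182. ] [28.5 82.8] 85.5
[257 161  38  60 885] [ 0.4697 -0.2381] [ 481. -236.] [29.1 47.6] 85.2
[ 389  161   38   94 2696] [ 0.505  -0.1272] [ 506.7 -127.2] [27.8 83.1] 86.0
[ 187  163   42   97 1326] [ 0.4883 -0.2846] [ 494.2 -291.6] [28.3 83. ] 86.7
[ 0.4966825  -0.23530504  0.10482521] [ 1.06423938  0.28728749 -2.15302361]
[264 185  30  13 229] [ 0.461  -0.2313  0.1095] [ 461.6 -231.5] [15.9  2.8] 79.4
[ 166  195   36  108 2599] [ 0.4906 -0.2925  0.1123] [ 495.5 -294.5] [13.8 70.5] 84.4
```

>>> {"op": "step_arm", "data": {"increments": [[1, 0, -0.006, 0.04, 0, 0, 0], [1, 0, -0.006, 0.09, 0, 0, 0], [1, 0, -0.006, 0.15, 0, 0, 0], [1, 0, -0.006, 0.2, 0, 0, 0], [1, 0, -0.006, 0.24, 0, 0, 0]]}}

```text
time_s: 13.82
position: [0.4967, -0.238, 0.0444]
ee_rot: [-0.152, -3.137, -0.001]
wrist_force: [-0.9, -0.2, -2.0]
gripper_width: 0.0146
grip_force: 40.0
```

>>> {"op": "step_arm", "data": {"increments": [[1, 0, 0, 0.006, 0, 0, 0], [1, 0, 0, 0.012, 0, 0, 0], [1, 0, 0, 0.018, 0, 0, 0], [1, 0, 0, 0.024, 0, 0, 0], [1, 0, 0, 0.028, 0, 0, 0]]}}

```text
time_s: 14.23
position: [0.4975, -0.2389, 0.0392]
ee_rot: [0.153, 3.137, -0.001]
wrist_force: [0.4, -0.7, -2.1]
gripper_width: 0.0141
grip_force: 39.9
```

>>> {"op": "step_arm", "data": {"increments": [[1, 0, 0, 0.002, 0, 0, 0], [1, 0, 0, 0.004, 0, 0, 0], [1, 0, 0, 0.006, 0, 0, 0], [1, 0, 0, 0.006, 0, 0, 0], [1, 0, 0, 0.006, 0, 0, 0]]}}

```text
time_s: 14.65
position: [0.4974, -0.2389, 0.0387]
ee_rot: [0.153, 3.137, -0.001]
wrist_force: [-1.2, 0.9, 6.8]
gripper_width: 0.0144
grip_force: 41.2
```

Gentle contact, so I release and raise.

>>> {"op": "step_arm", "data": {"increments": [[1, 0, 0, -0.002, 0, 0, 0], [1, 0, 0, -0.002, 0, 0, 0], [0.6, 0, 0, -0.002, 0, 0, 0], [0.5, 0, 0, -0.002, 0, 0, 0], [0.4, 0, 0, -0.002, 0, 0, 0]]}}

```text
time_s: 15.07
position: [0.4971, -0.2387, 0.0376]
ee_rot: [0.153, 3.138, -0.0]
wrist_force: [-0.6, -0.3, -0.8]
gripper_width: 0.0254
grip_force: 0.0
```

>>> {"op": "step_arm", "data": {"increments": [[0.3, 0, 0, 0, 0, 0, 0], [0.2, 0, 0, 0, 0, 0, 0], [0.1, 0, 0, 0, 0, 0, 0], [0.1, 0, 0, 0, 0, 0, 0], [0.1, 0, 0, 0, 0, 0, 0]]}}

```text
time_s: 15.48
position: [0.497, -0.2386, 0.0376]
ee_rot: [-0.153, -3.138, -0.0]
wrist_force: [-0.7, -0.1, 0.5]
gripper_width: 0.0386
grip_force: 0.0
```

>>> {"op": "step_arm", "data": {"increments": [[0.1, 0, 0, -0.03, 0, 0, 0], [0.1, 0, 0, -0.1, 0, 0, 0], [0.1, 0, 0, -0.2, 0, 0, 0], [0.1, 0, 0, -0.32, 0, 0, 0], [0.1, 0, 0, -0.448, 0, 0, 0]]}}

```text
time_s: 15.9
position: [0.4964, -0.2382, 0.1508]
ee_rot: [-0.153, -3.137, -0.001]
wrist_force: [0.7, -0.3, 0.1]
gripper_width: 0.038
grip_force: 0.0
```

```bash
python3 - <<'E'
from h import *
s,c,W=wcloud();print(s['position'],s['gripper_width']);tops(W,.095,.125)
E
```

```text
[ 0.49636894 -0.23820607  0.15078517] 0.03804328258889925
[ 267  170   22   96 2036] [ 0.4933 -0.2385  0.1124] [ 497.2 -238.8] [15.8 71.4] 84.7
[ 191  175   27   93 1905] [ 0.4913 -0.2927  0.1123] [ 495.  -294.9] [14.5 69.8] 84.2
```

>>> {"op": "step_arm", "data": {"increments": [[0, 0.012, 0.165, 0, 0, 0, 0], [0, 0.024, 0.33, 0, 0, 0, 0], [0, 0.036, 0.5, 0, 0, 0, 0], [0, 0.048, 0.66, 0, 0, 0, 0], [0, 0.061, 0.83, 0, 0, 0, 0]]}}

```text
time_s: 16.37
position: [0.5019, -0.03, 0.1504]
ee_rot: [0.155, 3.136, -0.0]
wrist_force: [1.0, -0.0, 0.3]
gripper_width: 0.0427
grip_force: 0.0
```

>>> {"op": "step_arm", "data": {"increments": [[0, 0.012, 0.165, 0, 0, 0, 0], [0, 0.024, 0.33, 0, 0, 0, 0], [0, 0.036, 0.5, 0, 0, 0, 0], [0, 0.048, 0.66, 0, 0, 0, 0], [0, 0.061, 0.83, 0, 0, 0, 0]]}}

```text
time_s: 16.78
position: [0.5069, 0.1775, 0.1504]
ee_rot: [0.153, 3.137, 0.0]
wrist_force: [0.7, -0.6, 0.8]
gripper_width: 0.0428
grip_force: 0.0
```

>>> {"op": "step_arm", "data": {"increments": [[0, 0.007, 0.15, 0, 0, 0, 0], [0, 0.007, 0.27, 0, 0, 0, 0], [0, 0.007, 0.27, 0, 0, 0, 0], [0, 0.007, 0.27, 0.05, 0, 0, 0], [0, 0.007, 0.27, 0.14, 0, 0, 0]]}}

```text
time_s: 17.2
position: [0.5141, 0.244, 0.1171]
ee_rot: [0.15, 3.132, 0.003]
wrist_force: [0.7, 0.2, -0.7]
gripper_width: 0.0428
grip_force: 0.0
```

```bash
python3 - <<'E'
from h import *
s,c,W=wcloud();print(s['position'],s['gripper_width']);tops(W,.118,.135)
E
```

```text
[0.51414279 0.24400464 0.11714657] 0.042846165630835015
[ 263  185   30  110 2919] [0.5076 0.2438 0.1255] [512.  243.4] [17.2 69.8] 84.4
[ 375  184   42  110 2824] [0.5145 0.3157 0.1254] [519.4 316.9] [17.5 73. ] 84.0
```

>>> {"op": "step_arm", "data": {"increments": [[0, 0, 0, 0.05, 0, 0, 0], [0, 0, 0, 0.11, 0, 0, 0], [0, 0, 0, 0.17, 0, 0, 0], [0, 0, 0, 0.22, 0, 0, 0], [0, 0, 0, 0.256, 0, 0, 0]]}}

```text
time_s: 17.67
position: [0.5114, 0.2419, 0.0501]
ee_rot: [-0.154, -3.137, 0.001]
wrist_force: [-0.4, -0.4, -0.6]
gripper_width: 0.0429
grip_force: 0.0
```

>>> {"op": "step_arm", "data": {"increments": [[0, 0, 0, 0, 0, 0, 0], [0.3, 0, 0, 0, 0, 0, 0], [0.5, 0, 0, 0, 0, 0, 0], [0.7, 0, 0, 0, 0, 0, 0], [1, 0, 0, 0, 0, 0, 0]]}}

```text
time_s: 18.08
position: [0.5128, 0.2429, 0.0519]
ee_rot: [0.153, 3.136, 0.001]
wrist_force: [0.3, -1.0, 1.2]
gripper_width: 0.0143
grip_force: 40.0
```

>>> {"op": "step_arm", "data": {"increments": [[1, 0, 0, 0, 0, 0, 0], [1, 0, 0, 0, 0, 0, 0], [1, 0, 0, 0, 0, 0, 0], [1, 0, 0, 0, 0, 0, 0], [1, 0, 0, 0, 0, 0, 0]]}}

```text
time_s: 18.5
position: [0.5128, 0.2429, 0.0518]
ee_rot: [0.153, 3.136, 0.001]
wrist_force: [-0.3, 0.3, 5.5]
gripper_width: 0.0145
grip_force: 40.6
```

>>> {"op": "step_arm", "data": {"increments": [[1, 0, 0, -0.03, 0, 0, 0], [1, 0, 0, -0.08, 0, 0, 0], [1, 0, 0, -0.14, 0, 0, 0], [1, 0, 0, -0.22, 0, 0, 0], [1, 0, 0, -0.3, 0, 0, 0]]}}

```text
time_s: 18.92
position: [0.5108, 0.2426, 0.1258]
ee_rot: [-0.153, -3.135, 0.001]
wrist_force: [0.7, 0.1, -2.1]
gripper_width: 0.0139
grip_force: 39.5
```

>>> {"op": "step_arm", "data": {"increments": [[1, -0.012, -0.15, 0, 0, 0, 0], [1, -0.024, -0.31, 0, 0, 0, 0], [1, -0.036, -0.475, 0, 0, 0, 0], [1, -0.049, -0.64, 0, 0, 0, 0], [1, -0.062, -0.808, 0, 0, 0, 0]]}}

```text
time_s: 19.33
position: [0.5067, 0.0394, 0.1257]
ee_rot: [-0.152, -3.137, -0.001]
wrist_force: [0.8, -0.8, -0.8]
gripper_width: 0.0142
grip_force: 39.8
```

>>> {"op": "step_arm", "data": {"increments": [[1, -0.012, -0.165, 0, 0, 0, 0], [1, -0.024, -0.33, 0, 0, 0, 0], [1, -0.036, -0.5, 0, 0, 0, 0], [1, -0.049, -0.67, 0, 0, 0, 0], [1, -0.062, -0.808, 0, 0, 0, 0]]}}

```text
time_s: 19.75
position: [0.5024, -0.1641, 0.1257]
ee_rot: [-0.154, -3.137, -0.0]
wrist_force: [1.4, 0.0, -1.4]
gripper_width: 0.0144
grip_force: 39.9
```

>>> {"op": "step_arm", "data": {"increments": [[1, 0, -0.06, 0, 0, 0, 0], [1, 0, -0.082, 0, 0, 0, 0], [1, 0, -0.082, 0.02, 0, 0, 0], [1, 0, -0.082, 0.05, 0, 0, 0], [1, 0, -0.082, 0.08, 0, 0, 0]]}}

```text
time_s: 20.17
position: [0.501, -0.1804, 0.1049]
ee_rot: [-0.151, -3.137, -0.002]
wrist_force: [-0.3, -0.5, -2.1]
gripper_width: 0.0148
grip_force: 40.0
```

```bash
python3 - <<'E'
from h import *
s=wholes();print(s['position'],s['wrist_force'])
s,c,W=wcloud();tops(W,.1,.118)
E
```

```text
[ 328  160   38   98 3248] [ 0.5045 -0.1263] [ 506.9 -126.2] [28.5 83. ] 85.4
[258 161  38  48 894] [ 0.4723 -0.1801] [ 480.3 -179.9] [29.  37.7] 85.2
[ 188  163   43   97 1077] [ 0.4941 -0.2277] [ 498.6 -235.9] [28.3 83. ] 86.5
[127 166  42  94 980] [ 0.4887 -0.2837] [ 494.7 -289.6] [26.7 83.4] 88.2
[ 0.5010292  -0.18040726  0.10489945] [-0.25978469 -0.47570335 -2.09328996]
[264 186  30  15 237] [ 0.4649 -0.1766  0.1096] [ 466.7 -176.6] [16.6  4.8] 82.7
[ 164  191   40  110 3096] [ 0.492  -0.2363  0.1123] [ 497.3 -238.3] [16.7 71. ] 84.5
[  88  199   41  101 2419] [ 0.4912 -0.291   0.112 ] [ 495.2 -294.5] [14.6 70.4] 84.6
```

>>> {"op": "step_arm", "data": {"increments": [[1, 0, 0, 0.04, 0, 0, 0], [1, 0, 0, 0.09, 0, 0, 0], [1, 0, 0, 0.15, 0, 0, 0], [1, 0, 0, 0.2, 0, 0, 0], [1, 0, 0, 0.24, 0, 0, 0]]}}

```text
time_s: 20.68
position: [0.501, -0.1812, 0.0443]
ee_rot: [-0.151, -3.137, -0.001]
wrist_force: [0.5, 0.2, -0.6]
gripper_width: 0.0145
grip_force: 40.0
```

>>> {"op": "step_arm", "data": {"increments": [[1, 0, 0, 0.007, 0, 0, 0], [1, 0, 0, 0.014, 0, 0, 0], [1, 0, 0, 0.021, 0, 0, 0], [1, 0, 0, 0.028, 0, 0, 0], [1, 0, 0, 0.032, 0, 0, 0]]}}

```text
time_s: 21.1
position: [0.5021, -0.1825, 0.0388]
ee_rot: [0.153, 3.136, -0.001]
wrist_force: [-1.8, 0.5, 10.8]
gripper_width: 0.0148
grip_force: 41.5
```

Contact, so I release and raise.

>>> {"op": "step_arm", "data": {"increments": [[1, 0, 0, -0.003, 0, 0, 0], [1, 0, 0, -0.003, 0, 0, 0], [0.6, 0, 0, -0.003, 0, 0, 0], [0.5, 0, 0, -0.003, 0, 0, 0], [0.4, 0, 0, -0.003, 0, 0, 0]]}}

```text
time_s: 21.52
position: [0.5016, -0.1824, 0.0387]
ee_rot: [0.153, 3.137, -0.0]
wrist_force: [0.9, 0.3, -0.4]
gripper_width: 0.0254
grip_force: 0.0
```

>>> {"op": "step_arm", "data": {"increments": [[0.3, 0, 0, 0, 0, 0, 0], [0.2, 0, 0, 0, 0, 0, 0], [0.1, 0, 0, 0, 0, 0, 0], [0.1, 0, 0, 0, 0, 0, 0], [0.1, 0, 0, 0, 0, 0, 0]]}}

```text
time_s: 21.93
position: [0.5014, -0.1822, 0.0385]
ee_rot: [0.153, 3.138, 0.0]
wrist_force: [0.1, -0.2, -0.2]
gripper_width: 0.0387
grip_force: 0.0
```

>>> {"op": "step_arm", "data": {"increments": [[0.1, 0, 0, -0.03, 0, 0, 0], [0.1, 0, 0, -0.1, 0, 0, 0], [0.1, 0, 0, -0.2, 0, 0, 0], [0.1, 0, 0, -0.32, 0, 0, 0], [0.1, 0, 0, -0.448, 0, 0, 0]]}}

```text
time_s: 22.35
position: [0.5007, -0.1819, 0.1515]
ee_rot: [-0.153, -3.136, -0.001]
wrist_force: [-0.1, -0.8, 0.4]
gripper_width: 0.0386
grip_force: 0.0
```

```bash
python3 - <<'E'
from h import *
s,c,W=wcloud();print(s['position'],s['gripper_width']);tops(W,.095,.125)
E
```

```text
[ 0.50066806 -0.18187029  0.15152195] 0.03861422229208759
[ 265  171   24   94 2095] [ 0.4976 -0.1828  0.1124] [ 501.5 -183.1] [17.  70.8] 84.4
[ 189  172   30   94 2235] [ 0.4933 -0.2363  0.1123] [ 497.1 -238.2] [16.6 70.8] 84.7
[ 122  178   33   89 1930] [ 0.4918 -0.291   0.1119] [ 495.2 -294.4] [14.1 70.5] 84.2
```

>>> {"op": "step_arm", "data": {"increments": [[0, 0.012, 0.165, 0, 0, 0, 0], [0, 0.024, 0.33, 0, 0, 0, 0], [0, 0.036, 0.5, 0, 0, 0, 0], [0, 0.048, 0.66, 0, 0, 0, 0], [0, 0.061, 0.83, 0, 0, 0, 0]]}}

```text
time_s: 22.82
position: [0.5063, 0.0264, 0.1511]
ee_rot: [0.155, 3.137, 0.0]
wrist_force: [0.4, -0.9, -0.2]
gripper_width: 0.0429
grip_force: 0.0
```

>>> {"op": "step_arm", "data": {"increments": [[0, 0.012, 0.165, 0, 0, 0, 0], [0, 0.024, 0.33, 0, 0, 0, 0], [0, 0.036, 0.5, 0, 0, 0, 0], [0, 0.048, 0.66, 0, 0, 0, 0], [0, 0.061, 0.83, 0, 0, 0, 0]]}}

```text
time_s: 23.23
position: [0.5112, 0.2339, 0.1511]
ee_rot: [0.153, 3.137, 0.0]
wrist_force: [0.8, 0.5, -0.7]
gripper_width: 0.0428
grip_force: 0.0
```

>>> {"op": "step_arm", "data": {"increments": [[0, 0.002, 0.165, 0, 0, 0, 0], [0, 0.002, 0.3, 0, 0, 0, 0], [0, 0.002, 0.338, 0, 0, 0, 0], [0, 0.002, 0.338, 0.05, 0, 0, 0], [0, 0.002, 0.338, 0.14, 0, 0, 0]]}}

```text
time_s: 23.65
position: [0.5213, 0.3179, 0.1179]
ee_rot: [0.15, 3.132, 0.004]
wrist_force: [0.9, 0.4, -0.3]
gripper_width: 0.0426
grip_force: 0.0
```

```bash
python3 - <<'E'
from h import *
s,c,W=wcloud();print(s['position'],s['gripper_width']);tops(W,.118,.135)
E
```

```text
[0.52126749 0.31787168 0.11788697] 0.042563963534924136
[ 262  183   31  113 2961] [0.5135 0.3175 0.1255] [519.  317.2] [16.9 72.2] 84.4
```

>>> {"op": "step_arm", "data": {"increments": [[0, 0, 0, 0.05, 0, 0, 0], [0, 0, 0, 0.11, 0, 0, 0], [0, 0, 0, 0.17, 0, 0, 0], [0, 0, 0, 0.22, 0, 0, 0], [0, 0, 0, 0.26, 0, 0, 0]]}}

```text
time_s: 24.12
position: [0.5189, 0.315, 0.05]
ee_rot: [-0.154, -3.137, 0.001]
wrist_force: [0.0, -0.1, -0.2]
gripper_width: 0.0428
grip_force: 0.0
```

>>> {"op": "step_arm", "data": {"increments": [[0, 0, 0, 0, 0, 0, 0], [0.3, 0, 0, 0, 0, 0, 0], [0.5, 0, 0, 0, 0, 0, 0], [0.7, 0, 0, 0, 0, 0, 0], [1, 0, 0, 0, 0, 0, 0]]}}

```text
time_s: 24.53
position: [0.52, 0.3162, 0.0517]
ee_rot: [0.153, 3.136, 0.001]
wrist_force: [0.1, -0.4, 1.6]
gripper_width: 0.0145
grip_force: 40.4
```

>>> {"op": "step_arm", "data": {"increments": [[1, 0, 0, 0, 0, 0, 0], [1, 0, 0, 0, 0, 0, 0], [1, 0, 0, 0, 0, 0, 0], [1, 0, 0, 0, 0, 0, 0], [1, 0, 0, 0, 0, 0, 0]]}}

```text
time_s: 24.95
position: [0.5201, 0.3162, 0.0516]
ee_rot: [0.153, 3.136, 0.001]
wrist_force: [0.3, -0.5, 6.4]
gripper_width: 0.0143
grip_force: 41.1
```

>>> {"op": "step_arm", "data": {"increments": [[1, 0, 0, -0.03, 0, 0, 0], [1, 0, 0, -0.08, 0, 0, 0], [1, 0, 0, -0.14, 0, 0, 0], [1, 0, 0, -0.22, 0, 0, 0], [1, 0, 0, -0.3, 0, 0, 0]]}}

```text
time_s: 25.37
position: [0.518, 0.3157, 0.1254]
ee_rot: [-0.153, -3.135, 0.002]
wrist_force: [0.1, 0.2, -1.2]
gripper_width: 0.0144
grip_force: 39.8
```

>>> {"op": "step_arm", "data": {"increments": [[1, -0.012, -0.15, 0, 0, 0, 0], [1, -0.024, -0.31, 0, 0, 0, 0], [1, -0.036, -0.475, 0, 0, 0, 0], [1, -0.048, -0.64, 0, 0, 0, 0], [1, -0.06, -0.808, 0, 0, 0, 0]]}}

```text
time_s: 25.78
position: [0.5133, 0.1126, 0.1253]
ee_rot: [-0.152, -3.137, -0.0]
wrist_force: [1.3, -0.3, -1.6]
gripper_width: 0.0149
grip_force: 40.1
```

>>> {"op": "step_arm", "data": {"increments": [[1, -0.012, -0.165, 0, 0, 0, 0], [1, -0.024, -0.33, 0, 0, 0, 0], [1, -0.036, -0.5, 0, 0, 0, 0], [1, -0.048, -0.67, 0, 0, 0, 0], [1, -0.06, -0.808, 0, 0, 0, 0]]}}

```text
time_s: 26.2
position: [0.5086, -0.0907, 0.1254]
ee_rot: [-0.154, -3.137, -0.0]
wrist_force: [0.2, -0.4, -1.4]
gripper_width: 0.0143
grip_force: 40.1
```

>>> {"op": "step_arm", "data": {"increments": [[1, 0, -0.1, 0, 0, 0, 0], [1, 0, -0.153, 0, 0, 0, 0], [1, 0, -0.153, 0.02, 0, 0, 0], [1, 0, -0.153, 0.05, 0, 0, 0], [1, 0, -0.153, 0.08, 0, 0, 0]]}}

```text
time_s: 26.62
position: [0.5056, -0.1252, 0.1046]
ee_rot: [-0.153, -3.137, -0.002]
wrist_force: [-0.0, 0.6, -1.5]
gripper_width: 0.0149
grip_force: 40.1
```

```bash
python3 - <<'E'
from h import *
s=wholes();print(s['position'],s['wrist_force'])
s,c,W=wcloud();tops(W,.1,.118)
E
```

```text
[258 160  39  48 829] [ 0.4766 -0.1246] [ 484.2 -124. ] [29.5 36.9] 86.2
[ 188  162   43   97 1121] [ 0.4981 -0.172 ] [ 502.5 -179.2] [28.3 82.9] 87.8
[127 166  42  94 800] [ 0.4956 -0.2274] [ 498.8 -233.4] [26.8 83.9] 89.1
[ 0.50557574 -0.12516117  0.10463982] [-0.00729715  0.61822575 -1.49976543]
[265 185  27   9 222] [ 0.4688 -0.1213  0.1095] [ 468.9 -121.2] [14.9  1.3] 84.7
[ 165  192   40  109 3048] [ 0.4967 -0.1804  0.1124] [ 501.4 -182.7] [18.  70.2] 84.6
[  86  194   45  103 2780] [ 0.4926 -0.2345  0.1121] [ 496.8 -238. ] [17.3 70.3] 84.1
[  28  201   42   93 1994] [ 0.492  -0.2904  0.1117] [ 495.4 -294.3] [15.2 70.6] 84.2
```

>>> {"op": "step_arm", "data": {"increments": [[1, 0, 0, 0.04, 0, 0, 0], [1, 0, 0, 0.09, 0, 0, 0], [1, 0, 0, 0.15, 0, 0, 0], [1, 0, 0, 0.2, 0, 0, 0], [1, 0, 0, 0.24, 0, 0, 0]]}}

```text
time_s: 27.13
position: [0.5055, -0.1255, 0.0441]
ee_rot: [-0.151, -3.137, -0.001]
wrist_force: [-0.5, 1.4, -1.7]
gripper_width: 0.0145
grip_force: 40.2
```

>>> {"op": "step_arm", "data": {"increments": [[1, 0, 0, 0.007, 0, 0, 0], [1, 0, 0, 0.014, 0, 0, 0], [1, 0, 0, 0.021, 0, 0, 0], [1, 0, 0, 0.027, 0, 0, 0], [1, 0, 0, 0.031, 0, 0, 0]]}}

```text
time_s: 27.55
position: [0.5066, -0.1268, 0.0386]
ee_rot: [0.153, 3.136, -0.0]
wrist_force: [-2.5, 1.7, 10.5]
gripper_width: 0.0143
grip_force: 41.7
```

>>> {"op": "step_arm", "data": {"increments": [[1, 0, 0, -0.003, 0, 0, 0], [1, 0, 0, -0.003, 0, 0, 0], [0.6, 0, 0, -0.003, 0, 0, 0], [0.5, 0, 0, -0.003, 0, 0, 0], [0.4, 0, 0, -0.003, 0, 0, 0]]}}

```text
time_s: 27.97
position: [0.5063, -0.1268, 0.0388]
ee_rot: [0.153, 3.137, -0.0]
wrist_force: [0.2, 0.4, -0.2]
gripper_width: 0.0258
grip_force: 0.0
```

>>> {"op": "step_arm", "data": {"increments": [[0.3, 0, 0, 0, 0, 0, 0], [0.2, 0, 0, 0, 0, 0, 0], [0.1, 0, 0, 0, 0, 0, 0], [0.1, 0, 0, 0, 0, 0, 0], [0.1, 0, 0, 0, 0, 0, 0]]}}

```text
time_s: 28.38
position: [0.506, -0.1266, 0.0385]
ee_rot: [-0.153, -3.138, -0.0]
wrist_force: [0.3, 0.5, 0.7]
gripper_width: 0.0384
grip_force: 0.0
```

>>> {"op": "step_arm", "data": {"increments": [[0.1, 0, 0, -0.03, 0, 0, 0], [0.1, 0, 0, -0.1, 0, 0, 0], [0.1, 0, 0, -0.2, 0, 0, 0], [0.1, 0, 0, -0.32, 0, 0, 0], [0.1, 0, 0, -0.5, 0, 0, 0]]}}

```text
time_s: 28.8
position: [0.5039, -0.1258, 0.1597]
ee_rot: [-0.153, -3.133, -0.003]
wrist_force: [1.0, -0.1, -0.5]
gripper_width: 0.0385
grip_force: 0.0
```

>>> {"op": "step_arm", "data": {"increments": [[0.1, 0.1, 0.15, -0.1, 0, 0, 0], [0.1, 0.2, 0.3, -0.1, 0, 0, 0], [0.1, 0.3, 0.45, -0.1, 0, 0, 0], [0.1, 0.3, 0.5, -0.1, 0, 0, 0], [0.1, 0.3, 0.5, -0.1, 0, 0, 0]]}}

```text
time_s: 29.22
position: [0.441, 0.0094, 0.1862]
ee_rot: [0.147, 3.138, 0.005]
wrist_force: [-0.8, -0.3, -0.2]
gripper_width: 0.0387
grip_force: 0.0
```

```bash
python3 - <<'E'
from h import *
print(sensors.get_state()['position'])
c=cams.read_camera('top');tops(cloud(c),.095,.12)
c=cams.read_camera('scene');cv2.imwrite('pics/s3.png',cv2.resize(c['img'][80:320,100:300,::-1],None,fx=2.5,fy=2.5))
E
```

```text
[0.44095472 0.0093886  0.18624001]
[322 245   8  31 211] [ 0.5046 -0.1251  0.1112] [ 504.2 -125.4] [15.8 71.8] 85.6
[344 246   9  30 208] [ 0.5    -0.18    0.1117] [ 501.  -180.7] [16.6 70.2] 84.4
[368 248   8  30 221] [ 0.4958 -0.2352  0.1114] [ 495.6 -236.1] [16.4 69.3] 85.1
[391 248   8  29 193] [ 0.4946 -0.2917  0.1111] [ 494.6 -292.9] [14.4 68.3] 85.4
```

View pics/s3.png

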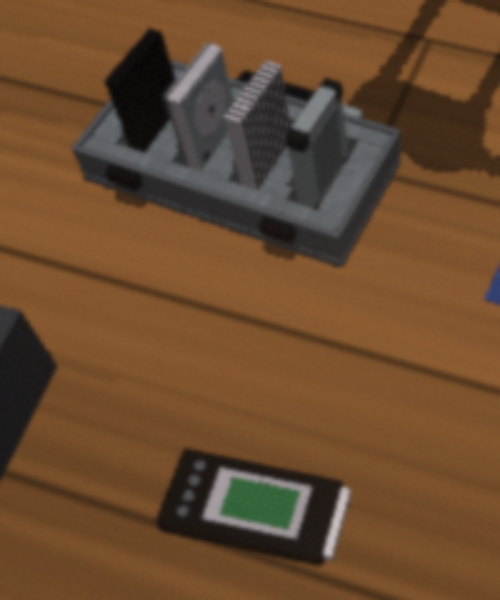

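All four drives stand upright in the tray. From the robot's left they are bumper (crop 320,145), finned (255,125), disk (200,105) and plain (140,90). The tester at (255,505) has not been moved, and the arm is clear.

```bash
python3 -c "
from cell import workorder
print(workorder.job_done())"
```

```text
the job is handed in; nothing more can be done
None
```

The job is handed in: all four drives stand upright in the tray in their dock order (bumper, finned, disk, plain from the left) and the tester was not touched, but my first grasp on the plain drive closed on its top edge (about 6 N, it leaned about 4 mm in its dock) because the fingers end about 40 mm short of the reported TCP.

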